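# Clear the jig and present the offset lever

## Task

The wire basket has been left standing on the assembly jig: hang it by its handle on the twin-prong hook stand and let go of it. Then pick up the cast lever at its balance point and hold it level and still above the jig, its bored boss over the pin and its small tip over the two-cheek rest, with about 5 cm of air between the pin's top and the lever's underside; the program finishes while the gripper is still holding it there. Keep the lever level all the way and leave the other things on the bench where they are.

Things in the scene. Friction and masses are not known exactly. Their poses are not given: they have to be found in the camera images.
- basket: (mm) Steel wire basket, 70 (its x) x 110 (its y) x 50 high, about 0.22 kg, with a rigid arch handle: uprights at y = +-53 and a straight level round bar of 9 diameter along its y, bar centre 130 above the underside; free window below the bar 75 high, 97 wide. Origin: centre of the underside, z up. Starts standing on the jig's plate between pin and rest.
- basket_bar (a point): Middle of the basket's handle bar, on its centreline, 130 mm above the basket's underside.
- hook_stand: (mm) Fixed steel stand: base plate 170 x 140 x 10, post (20 diameter, 228 high) at x = +75, two parallel level prongs (8 diameter) at y = +-28 pointing to its -x. The basket's bar goes across both prongs, brought in from the -x side over the upturned tips, so that the basket hangs below them between tips and post. Origin: on the work surface below the middle of the prongs, z up.
- hook_seat (a point): Middle between the two prongs, at the height of their centrelines (220 mm above the surface); axes as the stand. The prongs run straight from the cross bar and post at x = +75 to x = -45, where their tips turn up and reach 20 above this point at x = -52. A hung bar's centre lies 8.5 mm above this point.
- lever: (mm) Bare cast aluminium lever lying flat, about 0.55 kg. Big bored boss (52 diameter, 44 high, bore 22) at x = -90, small tip boss (27 diameter, 36 high) at x = +90, joined by a straight arm along x, 16 wide, its underside 14 and top 34 above the lever's underside. Balance point (centre of mass): on the arm at x = -44; grip across the arm there, within 18. Origin: midway between the boss axes, at the underside, z up.
- lever_bore (a point): Centre of the big boss's bore at the lever's underside.
- lever_tip (a point): Centre of the small tip boss at the lever's underside.
- fixture: (mm) Assembly jig, fixed: dark steel plate 250 (x) x 110 (y) x 15 thick, a round pin at x = -90 (20 diameter, top 45 above the surface) and at x = +90 a rest of two upright cheeks (36 long, 10 thick, 32 apart, tops 39 above the surface). A lever in place has its x along the jig's x. Origin: centre of the plate's underside, on the work surface, z up.
- fixture_pin (a point): Centre of the pin's top.
- fixture_rest (a point): Midway between the two cheeks of the rest, at the level of their tops.
- parts_bin: Bystander (mm): open blue plastic bin, 100 x 80 x 60 high. Origin: centre of its underside.
- glue_bottle: Bystander (mm): white plastic bottle, 56 across, 150 high. Origin: centre of its underside.
- tin: Bystander (mm): steel can, 80 across, 90 high. Origin: centre of its underside.
- tape_roll: Bystander (mm): cardboard-brown roll lying flat, 84 across, 24 high. Origin: centre of its underside.
- screwdriver: Bystander (mm): black-handled screwdriver lying flat, about 150 long. Origin: centre of its underside.
- hinge: Bystander (mm): steel hinge leaf lying flat, 100 x 34 x 12 high. Origin: centre of its underside.
- carton: Bystander (mm): small cardboard box, 120 x 70 x 80 high. Origin: centre of its underside.
Not all that is in view belongs to the job. What is shaped like the lever but blue is not meant.

How it is judged:
By the outcome, as a careful person would: the job done as asked, in the order asked, and still so for the second after the job is handed in, while the arm keeps its last pose, push and grip.
It also fails if it takes over 72 s, if anything falls off the work surface, if the arm or the gripper's body presses on something with over 40 N, if the wrist force passes 120 N, or if a joint passes its speed limit or range.

## Robot

A 7-joint arm with a two-finger parallel gripper is mounted at the origin on the work surface. World frame = base frame: x ahead of the robot, y to its left, z up, the work surface at z = 0. Lengths are in m, angles in rad, forces in N, time in s.
With the tool pointing down it reaches from about 0.35 to 0.9 m from the base axis. Payload 7.2 kg.
Tool frame: the origin (TCP) lies at the very end of the fingers, on their centre line; the grasp point (between the pads) lies 19 mm behind it; z points along the fingers, y is the direction in which the jaws open and shut (so a half turn about z gives the same grasp; the last joint's range is limited). The gripper opens to 85 mm and grips with 20 to 120 N. Pads are 22 mm wide; open, the fingers measure 114 mm over their backs; the gripper's body (76 mm by 85 mm) begins 54 mm behind the grasp point. The pads swing forward as they close: fully open they stand 13 mm farther back than shut.
Start: joints at [1.109, 0.411, -0.013, 1.596, 0.006, 1.134, -0.082], TCP at [0.24, -0.577, 0.231] pointing down, gripper open.
Joint ranges: [-2.95, 2.95], [-0.29, 1.99], [-1.47, 1.44], [0.14, 2.54], [-1.03, 4.17], [0.13, 1.85], [-2.86, 2.86]. Speed limits (rad/s): [2.39, 2.39, 3.01, 3.01, 3.14, 3.14, 3.14].

## Interface

Orientations are given as [roll, pitch, yaw] about the fixed x, y, z axes, in that order (R = Rz(yaw) Ry(pitch) Rx(roll)).
In Python, from bench import bot gives the robot as it stands.
- The arm moves only by the tool servo_tool, never from a script. Its argument "moves" is a list of rows, each an object of numbers: "gripper": the opening in per cent of the stroke, from 0 (shut) to 100 (fully open); "x", "y", "z": the shift along the tool's x, y, z in m; "spin": the turn about the tool's z in degrees. In form: [{"gripper": .., "x": .., "y": .., "z": .., "spin": ..}, ...]. A call has 1 to 10 rows; each row is the pose to reach, as a shift and turn from the pose commanded when the call began, along the tool's axes at that moment; what a row does not reach only later rows make up. A row lasts 1/10 s, in which the tool goes at most 50 mm and 8.59 degrees, less where a joint would pass 70% of its speed; a pose out of reach is approached as far as the arm can. A call with a gripper value outside its range is refused whole. The fingers move at their own pace and stop on an object; "newtons" is the grip in N (left out, the last holds). Time passes only in rows, so rows that repeat a pose let the fingers close. It gives the time, the measured TCP pose, the force and the opening at its end, in the units of the state.
- bot.state(): the state, without advancing time (a new reading comes with each control period).
- bot.get_image(name): name is "side" or "top" or "wrist"; returns the picture (384x512x3 uint8, red, green, blue); there is no depth.
- bot.calibration(name): a dict with "fx", "fy", "cx", "cy" (pixels), "R" (3x3) and "t" (3): a world point X has camera coordinates R X + t. Camera axes: x right, y down, z forward; pixel columns grow to the right and rows downward; lengths in m; the calibration is good to about 2 mm. A picture is of the moment at which its call begins: read the wrist's pose just before it. calibration takes no time and is no camera call; for the wrist camera it gives the pose at the moment of the call.
- bot.hand_in(): hands the job in, once; it reports no verdict.
Trained networks look in the newest picture that a camera, given by its name, has taken for a name from the list of things; names that differ only in an ending like _2 or _b are one class to them, and where a whole thing is asked for, a point or a joint stands for the part that bears it (a point fixed in the world has none). Each returns a list of dicts, best first, with "conf" (0 to 1); they miss things now and then, are a little off and sometimes report something else, mostly with a low value. They report only what shows in the picture. A call takes as long as a camera call. They do not tell look-alikes from the thing itself.
- bot.boxes_of(camera, query): "position" ([row, column] in pixels, amid what is visible of it).
The state is a dict: "time_s": time; "qpos": joint angles; "qvel": joint speeds; "tau": joint torques, N m; "tool_pos": TCP position; "orientation": TCP orientation; "contact_force": force on the tool from outside, world axes, zero at the start; "wrist_torque": the same for the moment, N m; "grip_width": opening from 0.0 (shut) to 1.0 (fully open).
Only numpy, scipy, OpenCV 4.12 (cv2) and the standard library are available. Lean on these libraries where they do the work, as an engineer would, in place of code of your own. Each camera call takes 0.05 s, during which the arm holds its last target. There are 200 camera calls.

## Working session

There is one attempt and no reset: what is moved stays moved. The work goes in short steps, Python scripts to look and compute and a tool call to move; the robot and the scene stay as the last step left them, time stands still between calls to the robot, and variables do not carry over. Pictures are saved under pics/ and viewed, about 8 in all and at most 12, crops included, and the job is handed in when it is done.

Besides the shell and the picture viewer there is one more tool, called after "Emit:" as name(argument=value, ...), one argument or row to a line, values as JSON. servo_tool: Moves the arm, as the interface text tells. Its arguments: {"type":"object","properties":{"moves":{"type":"array"},"newtons":{"type":"number"}},"required":["moves"]}

```bash
ls; mkdir -p pics; cat > h.py <<'E'
import numpy as np, cv2
from bench import bot
def snap(c,fn=None):
    cal=bot.calibration(c); im=bot.get_image(c)
    if fn: cv2.imwrite('pics/'+fn,im[:,:,::-1])
    return im,cal
def ray(cal,rc):
    R=np.array(cal['R']);t=np.array(cal['t'])
    d=R.T@np.array([(rc[1]-cal['cx'])/cal['fx'],(rc[0]-cal['cy'])/cal['fy'],1.]);return -R.T@t,d
def atz(cal,rc,z):
    o,d=ray(cal,rc);return o+d*(z-o[2])/d[2]
def proj(cal,X):
    p=np.array(cal['R'])@np.array(X)+np.array(cal['t']);return np.array([cal['cy']+cal['fy']*p[1]/p[2],cal['cx']+cal['fx']*p[0]/p[2]])
E
python3 - <<'E'
from h import *
print(bot.state())
a,ct=snap('top');b,cs=snap('side')
cv2.imwrite('pics/both.png',np.vstack([a,b])[:,:,::-1]) if 0 else None
cv2.imwrite('pics/top.png',cv2.resize(a,(768,576),interpolation=cv2.INTER_CUBIC)[:,:,::-1]);cv2.imwrite('pics/side.png',cv2.resize(b,(768,576),interpolation=cv2.INTER_CUBIC)[:,:,::-1])
for c,k in(('top',ct),('side',cs)):
    print(c,{q:np.round(v,3).tolist() for q,v in k.items()}, 'cam',ray(k,(0,0))[0].round(3))
H=dict(basket=.05,basket_bar=.145,hook_stand=.01,hook_seat=.22,lever=.03,lever_bore=0.04,lever_tip=0.036,fixture=.015,fixture_pin=.045,fixture_rest=.039)
for n,z in H.items():
    for c,k in(('top',ct),('side',cs)):
        print(n,c,[(round(d['conf'],2),np.round(d['position']).tolist(),atz(k,d['position'],z).round(3)[:2].tolist()) for d in bot.boxes_of(c,n)[:3]])
E
```

```text
pics
{'time_s': 0.0, 'qpos': array([ 1.10877767,  0.41192816, -0.01274424,  1.597058  ,  0.00558036,
        1.13430558, -0.08218219]), 'qvel': array([ 9.53691650e-05, -8.18870475e-04,  1.83937602e-04, -7.26941475e-04,
        1.71169924e-03,  2.07957356e-03,  9.13278616e-04]), 'tau': array([-3.13293167e-04, -6.00625777e+01,  6.81782607e-01, -2.99404943e+01,
        1.37788919e-02,  1.07979981e-02,  1.64293471e-05]), 'tool_pos': array([ 0.23961241, -0.57669366,  0.23042958]), 'orientation': array([-3.13993104e+00,  8.75228489e-05,  3.93882459e-01]), 'contact_force': array([-0.33044488,  0.69787617, -0.05019991]), 'wrist_torque': array([0.03104162, 0.00827666, 0.0556902 ]), 'grip_width': 0.9983607622182511}
top {'fx': 370.389, 'fy': 370.389, 'cx': 254.004, 'cy': 193.1, 'R': [[-0.02, -0.999, -0.025], [-0.982, 0.025, -0.185], [0.186, 0.021, -0.982]], 't': [0.05, 0.6, 1.183]} cam [0.371 0.01  1.274]
side {'fx': 496.614, 'fy': 496.614, 'cx': 257.596, 'cy': 190.636, 'R': [[0.994, -0.108, 0.002], [-0.074, -0.689, -0.721], [0.08, 0.717, -0.693]], 't': [-0.574, 0.157, 1.858]} cam [ 0.434 -1.2
[... 873 characters left out ...]
56.0], [0.522, -0.3])]
lever_bore side [(0.63, [280.0, 251.0], [0.522, -0.304]), (0.55, [320.0, 200.0], [0.349, -0.435])]
lever_tip top [(0.91, [214.0, 355.0], [0.526, -0.298]), (0.77, [264.0, 398.0], [0.359, -0.428])]
lever_tip side [(0.73, [280.0, 250.0], [0.52, -0.298]), (0.71, [324.0, 200.0], [0.349, -0.447])]
fixture top [(0.73, [217.0, 270.0], [0.524, -0.017])]
fixture side [(0.67, [219.0, 252.0], [0.555, -0.004]), (0.67, [259.0, 319.0], [0.772, -0.22])]
fixture_pin top [(0.83, [217.0, 269.0], [0.521, -0.011])]
fixture_pin side [(0.76, [224.0, 258.0], [0.572, -0.059])]
fixture_rest top [(0.83, [213.0, 266.0], [0.536, -0.002])]
fixture_rest side [(0.91, [225.0, 256.0], [0.565, -0.055])]
```

View pics/top.png

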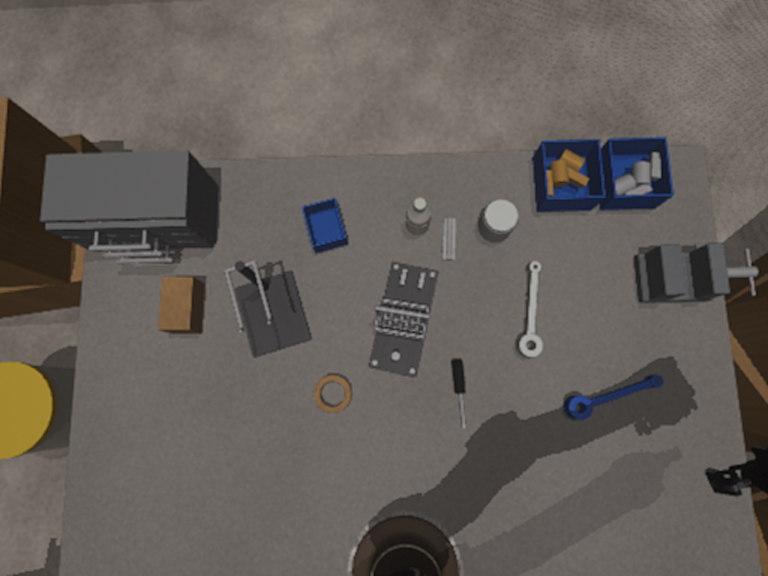

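View pics/side.png

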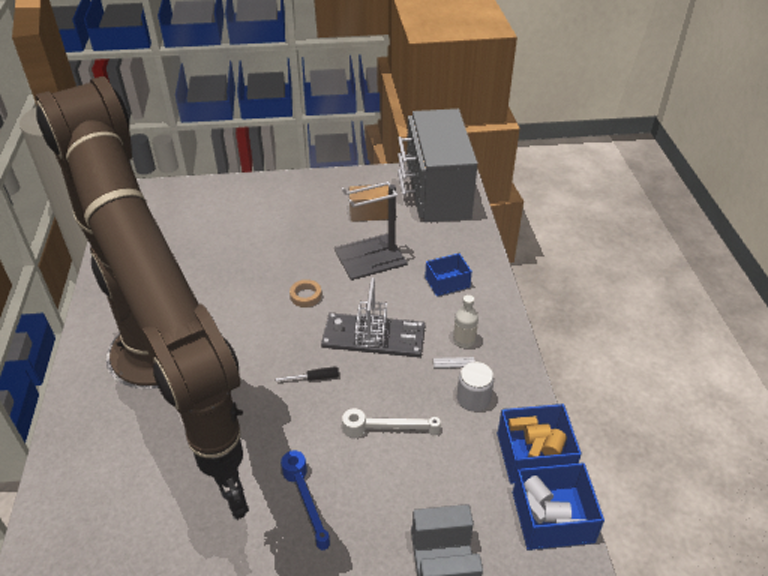

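Top view (768 px scale): silver lever has its bore at (531,345) and tip at (535,267). The blue look-alike is at (580,406)–(655,381). The silver one matches "bare cast aluminium", so that is the lever. The jig pin is at (396,356), the rest near (412,280), and the stand at (270,310) with prongs pointing at (235,270). Next, an enlarged crop of each.

```bash
python3 - <<'E'
import cv2,numpy as np
a=cv2.imread('pics/top.png');a=cv2.resize(a,(512,384),interpolation=cv2.INTER_AREA)
from h import *
a,_=snap('top');b,_=snap('side');a=a[:,:,::-1];b=b[:,:,::-1]
cv2.imwrite('pics/t0.png',a)
A=cv2.resize(a[165:258,148:308],(800,465),interpolation=cv2.INTER_CUBIC)
cv2.imwrite('pics/cropt.png',A)
B=cv2.resize(b[115:240,200:300],None,fx=4.8,fy=4.8,interpolation=cv2.INTER_CUBIC)
C=cv2.resize(a[165:250,325:385],None,fx=5,fy=5,interpolation=cv2.INTER_CUBIC)
C=cv2.copyMakeBorder(C,0,B.shape[0]-C.shape[0],0,0,cv2.BORDER_CONSTANT)
cv2.imwrite('pics/crops.png',np.hstack([B,C]));print(B.shape,C.shape)
E
```

```text
(600, 480, 3) (600, 300, 3)
```

View pics/cropt.png

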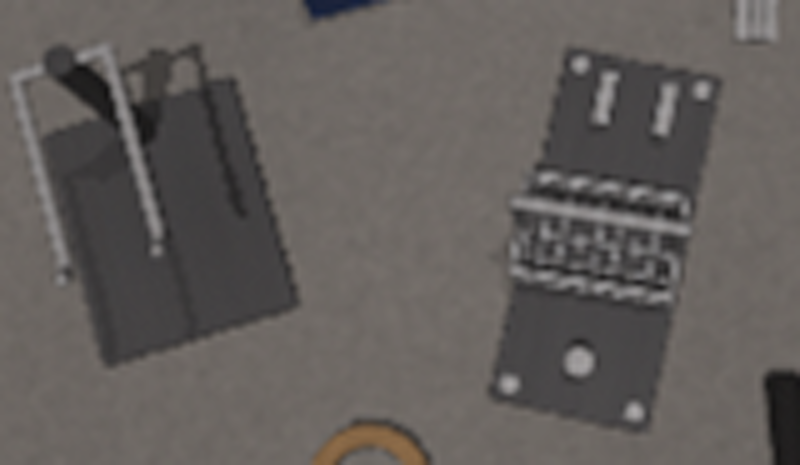

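View pics/crops.png

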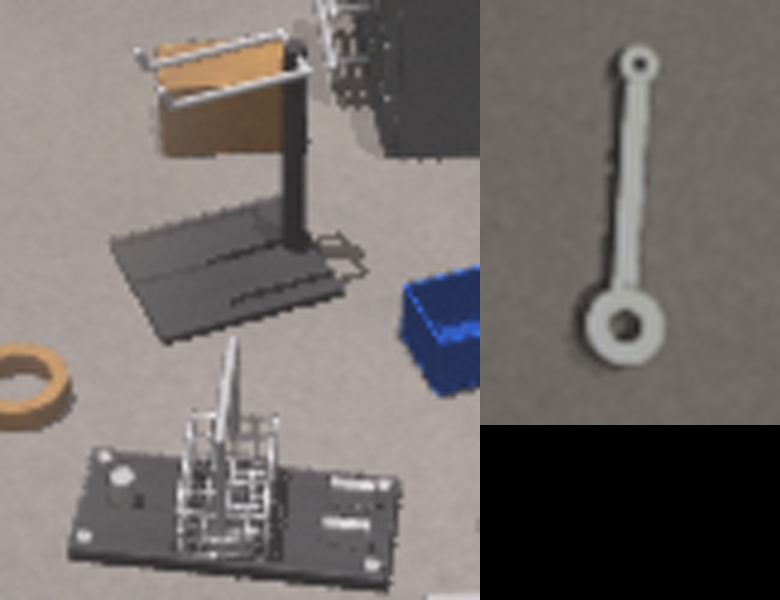

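The crops confirm the silver lever (bore and tip well defined). The basket bar runs across the jig, from (515,203) to (688,230) in the top crop, and both prongs are clear.

```bash
python3 - <<'E'
from h import *
ct=bot.calibration('top');cs=bot.calibration('side')
T=lambda x,y,z:atz(ct,(165+y/5-.4,148+x/5-.4),z)
S=lambda x,y,z:atz(cs,(115+y/4.8-.4,200+x/4.8-.4),z)
L=lambda x,y,z:atz(ct,(165+y/5-.4,325+x/5-.4),z)
def yaw(d):return np.degrees(np.arctan2(d[1],d[0])).round(1)
b=[T(515,203,.145),T(688,230,.145)];print('bar',b,sum(b)/2,yaw(b[0]-b[1])-90,np.linalg.norm(b[0]-b[1]))
pin=T(579,361,.045);r=(T(603,97,.039)+T(666,110,.039))/2
print('pin',pin,'rest',r,'dist',np.linalg.norm(r[:2]-pin[:2]),yaw(r-pin),'mid',(pin+r)/2)
print('pin S',S(121,477,.045),'rest S',(S(355,483,.039)+S(346,524,.039))/2)
c=[T(567,48,.015),T(720,77,.015),T(648,432,.015),T(490,400,.015)];print('plate mid',sum(c)/4)
p=[T(16,80,.22),T(107,48,.22),T(65,275,.24),T(157,245,.24)];print('prongs',p,yaw(p[0]-p[2]),yaw(p[1]-p[3]),'gap',np.linalg.norm(p[2]-p[3]),yaw(p[2]-p[3])-90)
print('prongs S tips',S(145,58,.235),S(167,100,.235), 'bar S',S(233,340,.145),S(222,435,.145))
bo=L(145,325,.044);t=L(158,64,.036);print('lever',bo,t,np.linalg.norm((bo-t)[:2]),yaw(t-bo),'bal',bo+(t-bo)*46/180)
E
```

```text
bar [array([0.54701882, 0.04586301, 0.145     ]), array([ 0.52769229, -0.0600855 ,  0.145     ])] [ 0.53735556 -0.00711124  0.145     ] -10.299999999999997 0.10769680360381051
pin [0.45603235 0.00865501 0.045     ] rest [ 0.63010223 -0.03344034  0.039     ] dist 0.17908752913966205 -13.6 mid [ 0.54306729 -0.01239267  0.042     ]
pin S [0.4536001  0.00535923 0.045     ] rest S [ 0.62959982 -0.03611718  0.039     ]
plate mid [ 0.54281251 -0.01246838  0.015     ]
prongs [array([0.61547447, 0.33543391, 0.22      ]), array([0.63339872, 0.28208428, 0.22      ]), array([0.49721552, 0.29780525, 0.24      ]), array([0.51305984, 0.24588672, 0.24      ])] 17.7 16.7 gap 0.054282373332114824 17.0
prongs S tips [0.49902777 0.29264125 0.235     ] [0.51269061 0.23491399 0.235     ] bar S [0.54669513 0.04600159 0.145     ] [ 0.52892228 -0.05510388  0.145     ]
lever [ 0.47321071 -0.28922519  0.044     ] [ 0.65112669 -0.3123648   0.036     ] 0.1794144329659859 -7.4 bal [ 0.51867813 -0.29513865  0.04195556]
```

```bash
cat >> h.py <<'E'
def go(x,y,z,yaw):
    s=bot.state();p=s['tool_pos'];w=s['orientation'][2];d=np.array([x,y,z])-p
    sp=-((yaw-np.degrees(w)+180)%360-180)
    print('t',s['time_s'].__round__(2),'tilt',s['orientation'][:2].round(4),'q7',s['qpos'][6].round(2),'at',p.round(4),np.degrees(w).round(2),'F',s['contact_force'].round(1),'W',s['grip_width'].__round__(3))
    print('move x %.4f y %.4f z %.4f spin %.2f'%(d@[np.cos(w),np.sin(w),0],d@[np.sin(w),-np.cos(w),0],-d[2],sp))
E
python3 -c "
from h import *
go(.5375,-.006,.235,80)"
```

```text
t 1.2 tilt [-3.1416 -0.    ] q7 -0.08 at [ 0.2398 -0.5772  0.2313] 22.56 F [ 0.2 -0.1  0.5] W 1.003
move x 0.4941 y -0.4132 z -0.0037 spin -57.44
```

Emit:
servo_tool(
  moves=[
    {"gripper": 100,"x": 0.03,"y": -0.025,"z": 0,"spin": -4},
    {"gripper": 100,"x": 0.06,"y": -0.05,"z": 0,"spin": -8},
    {"gripper": 100,"x": 0.09,"y": -0.075,"z": 0,"spin": -12},
    {"gripper": 100,"x": 0.12,"y": -0.1,"z": 0,"spin": -16},
    {"gripper": 100,"x": 0.15,"y": -0.125,"z": 0,"spin": -20},
    {"gripper": 100,"x": 0.18,"y": -0.15,"z": 0,"spin": -24},
    {"gripper": 100,"x": 0.21,"y": -0.175,"z": 0,"spin": -28},
    {"gripper": 100,"x": 0.24,"y": -0.2,"z": 0,"spin": -32},
    {"gripper": 100,"x": 0.27,"y": -0.225,"z": 0,"spin": -36},
    {"gripper": 100,"x": 0.3,"y": -0.25,"z": 0,"spin": -40},
  ],
)

```text
time_s: 2.2
tool_pos: [0.4215, -0.2298, 0.2316]
orientation: [3.141, 0.0, 1.095]
contact_force: [0.9, 0.5, 0.1]
grip_width: 0.998
```

```bash
python3 -c "
from h import *
go(.5375,-.006,.235,80)"
```

```text
t 2.2 tilt [3.1408e+00 3.0000e-04] q7 -0.15 at [ 0.4215 -0.2298  0.2316] 62.72 F [0.9 0.5 0.1] W 0.998
move x 0.2521 y 0.0005 z -0.0034 spin -17.28
```

Emit:
servo_tool(
  moves=[
    {"gripper": 100,"x": 0.04,"y": 0,"z": 0,"spin": -4},
    {"gripper": 100,"x": 0.08,"y": 0,"z": 0,"spin": -8},
    {"gripper": 100,"x": 0.12,"y": 0,"z": 0,"spin": -12},
    {"gripper": 100,"x": 0.16,"y": 0,"z": 0,"spin": -15},
    {"gripper": 100,"x": 0.2,"y": 0,"z": 0,"spin": -17.3},
    {"gripper": 100,"x": 0.23,"y": 0,"z": 0,"spin": -17.3},
    {"gripper": 100,"x": 0.252,"y": 0,"z": 0,"spin": -17.3},
    {"gripper": 100,"x": 0.252,"y": 0,"z": 0,"spin": -17.3},
  ],
)

```text
time_s: 3.0
tool_pos: [0.538, -0.0038, 0.2314]
orientation: [3.141, -0.002, 1.399]
contact_force: [0.2, 0.1, -0.5]
grip_width: 0.999
```

```bash
python3 -c "
from h import *
go(.5375,-.006,.126,80)
im,c=snap('wrist','w1.png');np.save('w1.npy',c,allow_pickle=True)
print(ray(c,(0,0))[0],np.array(c['R'])[2])
for X in ((.5470,.0459,.145),(.5277,-.06,.145),(.456,.007,.045),(.63,-.035,.039)): print(proj(c,X).round())
for n in('basket_bar','fixture_pin','fixture_rest'):print(n,[(round(d['conf'],2),np.round(d['position']).tolist()) for d in bot.boxes_of('wrist',n)[:3]])
"
```

```text
t 3.0 tilt [ 3.1411e+00 -2.1000e-03] q7 -0.41 at [ 0.538  -0.0038  0.2314] 80.14 F [ 0.2  0.1 -0.5] W 0.999
move x -0.0023 y -0.0001 z 0.1054 spin 0.14
[0.54829202 0.06355845 0.3746224 ] [-0.0447117  -0.2618719  -0.96406637]
[123. 259.]
[271. 257.]
[171. 173.]
[181. 353.]
basket_bar [(0.71, [175.0, 256.0])]
fixture_pin [(0.85, [164.0, 269.0])]
fixture_rest [(0.83, [163.0, 276.0])]
```

View pics/w1.png

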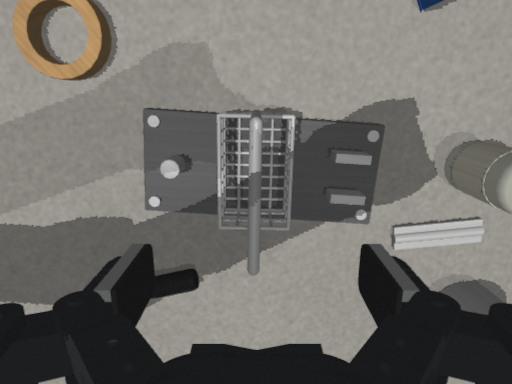

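Wrist view: bar from (row 118, col 257) to (270, 253), pin at (169,170), cheeks centred near (178,350). All are within 2–5 px of the predictions.

```bash
python3 -c "
from h import *
c=bot.calibration('wrist')
a=atz(c,(118,257),.145);b=atz(c,(270,253),.145);print(a,b,(a+b)/2,np.linalg.norm(a-b),np.degrees(np.arctan2(*(a-b)[1::-1])))
p=atz(c,(169,170),.045);r=atz(c,(178,350),.039);print(p,r,np.linalg.norm((p-r)[:2]))
m=(a+b)/2;go(m[0],m[1],.126,79)"
```

```text
[0.54545147 0.04423224 0.145     ] [ 0.52306763 -0.06393097  0.145     ] [ 0.53425955 -0.00984937  0.145     ] 0.11045504138571303 78.30796770165585
[0.45214818 0.00473302 0.045     ] [ 0.62590686 -0.03716752  0.039     ] 0.17873928872691056
t 3.2 tilt [-3.1413e+00  7.0000e-04] q7 -0.41 at [ 0.5367 -0.0087  0.2312] 79.78 F [ 0.  -0.6  0.2] W 1.0
move x -0.0015 y -0.0022 z 0.1052 spin 0.78
```

Emit:
servo_tool(
  moves=[
    {"gripper": 100,"x": 0,"y": -0.001,"z": 0.025,"spin": 1},
    {"gripper": 100,"x": 0,"y": -0.001,"z": 0.05,"spin": 1},
    {"gripper": 100,"x": 0,"y": -0.001,"z": 0.075,"spin": 1},
    {"gripper": 100,"x": 0,"y": -0.001,"z": 0.095,"spin": 1},
    {"gripper": 100,"x": 0,"y": -0.001,"z": 0.105,"spin": 1},
    {"gripper": 100,"x": 0,"y": -0.001,"z": 0.105,"spin": 1},
    {"gripper": 50,"x": 0,"y": -0.001,"z": 0.105,"spin": 1},
    {"gripper": 20,"x": 0,"y": -0.001,"z": 0.105,"spin": 1},
    {"gripper": 15,"x": 0,"y": -0.001,"z": 0.105,"spin": 1},
    {"gripper": 0,"x": 0,"y": -0.001,"z": 0.105,"spin": 1},
  ],
  newtons=60,
)

```text
time_s: 4.2
tool_pos: [0.5364, -0.0074, 0.127]
orientation: [3.14, -0.0, 1.376]
contact_force: [0.0, 0.3, 0.7]
grip_width: 0.334
```

Emit:
servo_tool(
  moves=[
    {"gripper": 0,"x": 0,"y": 0,"z": 0,"spin": 0},
    {"gripper": 0,"x": 0,"y": 0,"z": 0,"spin": 0},
    {"gripper": 0,"x": 0,"y": 0,"z": 0,"spin": 0},
    {"gripper": 0,"x": 0,"y": 0,"z": 0,"spin": 0},
  ],
)

```text
time_s: 4.6
tool_pos: [0.5362, -0.0073, 0.1267]
orientation: [3.141, 0.0, 1.377]
contact_force: [-1.9, -0.0, 4.9]
grip_width: 0.077
```

```bash
python3 -c "
from h import *
go(.5375,-.006,.32,79)
im,c=snap('wrist','w2.png')"
```

```text
t 4.6 tilt [3.1411e+00 1.0000e-04] q7 -0.5 at [ 0.5362 -0.0073  0.1267] 78.87 F [-1.9 -0.   4.9] W 0.077
move x 0.0015 y 0.0010 z -0.1933 spin -0.13
```

Emit:
servo_tool(
  moves=[
    {"gripper": 0,"x": 0,"y": 0,"z": -0.003,"spin": 0},
    {"gripper": 0,"x": 0,"y": 0,"z": -0.01,"spin": 0},
    {"gripper": 0,"x": 0,"y": 0,"z": -0.03,"spin": 0},
    {"gripper": 0,"x": 0,"y": 0,"z": -0.055,"spin": 0},
    {"gripper": 0,"x": 0,"y": 0,"z": -0.085,"spin": 0},
    {"gripper": 0,"x": 0,"y": 0,"z": -0.115,"spin": 0},
    {"gripper": 0,"x": 0,"y": 0,"z": -0.14,"spin": 0},
    {"gripper": 0,"x": 0,"y": 0,"z": -0.16,"spin": 0},
    {"gripper": 0,"x": 0,"y": 0,"z": -0.17,"spin": 0},
    {"gripper": 0,"x": 0,"y": 0,"z": -0.17,"spin": 0},
  ],
)

```text
time_s: 5.65
tool_pos: [0.5365, -0.0073, 0.2975]
orientation: [3.139, -0.0, 1.376]
contact_force: [-0.0, -0.3, -2.2]
grip_width: 0.08
```

```bash
python3 -c "
from h import *
go(.43,.247,.28,107)
im,c=snap('side');im2,c2=snap('wrist');cv2.imwrite('pics/lift.png',np.hstack([im[60:290,150:350],im2[60:290,120:420]])[:,:,::-1])"
```

```text
t 5.65 tilt [ 3.1394e+00 -3.0000e-04] q7 -0.4 at [ 0.5365 -0.0073  0.2975] 78.86 F [-0.  -0.3 -2.2] W 0.08
move x 0.2289 y -0.1537 z 0.0175 spin -28.14
```

View pics/lift.png

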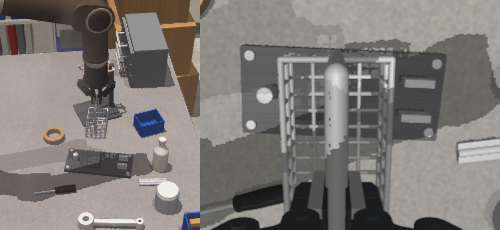

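The basket hangs in the grip (2.2 N = 0.22 kg), centred, and the jig is empty. Now swinging to the stand's -x side.

Emit:
servo_tool(
  moves=[
    {"gripper": 0,"x": 0.01,"y": -0.007,"z": 0,"spin": -1},
    {"gripper": 0,"x": 0.035,"y": -0.024,"z": 0,"spin": -4},
    {"gripper": 0,"x": 0.068,"y": -0.046,"z": 0,"spin": -8},
    {"gripper": 0,"x": 0.1,"y": -0.068,"z": 0,"spin": -12},
    {"gripper": 0,"x": 0.132,"y": -0.09,"z": 0,"spin": -16},
    {"gripper": 0,"x": 0.165,"y": -0.112,"z": 0.005,"spin": -20},
    {"gripper": 0,"x": 0.195,"y": -0.132,"z": 0.01,"spin": -24},
    {"gripper": 0,"x": 0.217,"y": -0.146,"z": 0.015,"spin": -27},
    {"gripper": 0,"x": 0.229,"y": -0.154,"z": 0.018,"spin": -28.1},
    {"gripper": 0,"x": 0.229,"y": -0.154,"z": 0.018,"spin": -28.1},
  ],
)

```text
time_s: 6.75
tool_pos: [0.4269, 0.2494, 0.2777]
orientation: [-3.14, -0.001, 1.872]
contact_force: [0.5, 0.1, -2.4]
grip_width: 0.081
```

```bash
python3 -c "
from h import *
go(.554,.285,.25,107)
im,c=snap('wrist','w3.png')
f=lambda x,y,z:proj(c,(.554+.9563*x-.2924*y,.285+.2924*x+.9563*y,z)).round().tolist()
print('tips',f(-.052,.028,.24),f(-.052,-.028,.24),'roots',f(.075,.028,.22),f(.075,-.028,.22))"
```

```text
t 6.75 tilt [-3.1402e+00 -7.0000e-04] q7 -0.49 at [0.4269 0.2494 0.2777] 107.27 F [ 0.5  0.1 -2.4] W 0.081
move x -0.0038 y 0.1319 z 0.0277 spin 0.27
tips [180.0, 406.0] [273.0, 394.0] roots [173.0, 604.0] [258.0, 580.0]
```

View pics/w3.png

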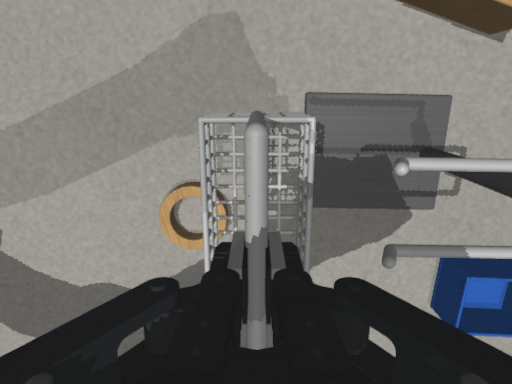

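Wrist view: prong tips at (168,402) and (255,389), prongs parallel to image rows and square to the bar.

```bash
python3 -c "
from h import *
c=bot.calibration('wrist');go(.554,.285,.25,107)
a=atz(c,(168,402),.24);b=atz(c,(255,389),.24);m=(a+b)/2;print(a,b,m,np.linalg.norm(a-b),np.degrees(np.arctan2(*(a-b)[1::-1]))-90)
u=np.array([.9563,.2924,0]);s=m+.052*u;print('seat',s)
w=bot.state()['orientation'][2]; o=bot.state()['tool_pos']
print('bar pixel of TCP grasp',proj(c,o+[0,0,.019]))
for d in (a,b):print('rel tool x,y',(d-o)@[np.cos(w),np.sin(w),0],(d-o)@[np.sin(w),-np.cos(w),0])
c=bot.calibration('wrist');a=atz(c,(168,402),.24);b=atz(c,(255,389),.24);print((a+b)/2)
# bar ends: near top (122..,257)
print('bar top end',atz(c,(123,257),.2967),o)
"
```

```text
t 6.8 tilt [-3.1405e+00  3.0000e-04] q7 -0.48 at [0.4282 0.2476 0.2778] 107.08 F [ 1.2 -0.5 -2.3] W 0.076
move x -0.0012 y 0.1312 z 0.0278 spin 0.08
[0.4931098  0.30006961 0.24      ] [0.50655979 0.25066576 0.24      ] [0.4998348  0.27536768 0.24      ] 0.05120198539953954 15.229431030925554
seat [0.5495624  0.29057248 0.24      ]
bar pixel of TCP grasp [272.82303541 258.23558209]
rel tool x,y 0.031062747211879054 0.0774196592772832
rel tool x,y -0.02011240478330852 0.07576221331312347
[0.4998348  0.27536768 0.24      ]
bar top end [0.41029332 0.30411164 0.2967    ] [0.42823211 0.24763315 0.2778478 ]
```

Emit:
servo_tool(
  moves=[
    {"gripper": 0,"x": 0.003,"y": 0.01,"z": 0.005,"spin": 0},
    {"gripper": 0,"x": 0.003,"y": 0.03,"z": 0.01,"spin": 0},
    {"gripper": 0,"x": 0.003,"y": 0.055,"z": 0.015,"spin": 0},
    {"gripper": 0,"x": 0.003,"y": 0.08,"z": 0.02,"spin": 0},
    {"gripper": 0,"x": 0.003,"y": 0.105,"z": 0.02,"spin": 0},
    {"gripper": 0,"x": 0.003,"y": 0.122,"z": 0.025,"spin": 0},
    {"gripper": 0,"x": 0.003,"y": 0.132,"z": 0.035,"spin": 0},
    {"gripper": 0,"x": 0.003,"y": 0.132,"z": 0.045,"spin": 0},
    {"gripper": 0,"x": 0.003,"y": 0.132,"z": 0.055,"spin": 0},
    {"gripper": 0,"x": 0.003,"y": 0.132,"z": 0.058,"spin": 0},
  ],
)

```text
time_s: 7.8
tool_pos: [0.5533, 0.2876, 0.2185]
orientation: [-3.139, 0.001, 1.867]
contact_force: [-0.5, 0.3, -2.6]
grip_width: 0.079
```

```bash
python3 -c "
from h import *
go(.554,.285,.2102,107)
im,c=snap('side');im2,c2=snap('wrist');cv2.imwrite('pics/hook.png',np.hstack([cv2.resize(im[70:245,190:315],None,fx=2.2,fy=2.2,interpolation=2),im2[:384:,:][:385]][:1]+[cv2.copyMakeBorder(im2,0,1,0,0,0)])[:,:,::-1])"
```

```text
t 7.8 tilt [-3.139e+00  9.000e-04] q7 -0.54 at [0.5533 0.2876 0.2185] 106.97 F [-0.5  0.3 -2.6] W 0.079
move x -0.0027 y -0.0001 z 0.0083 spin -0.03
```

View pics/hook.png

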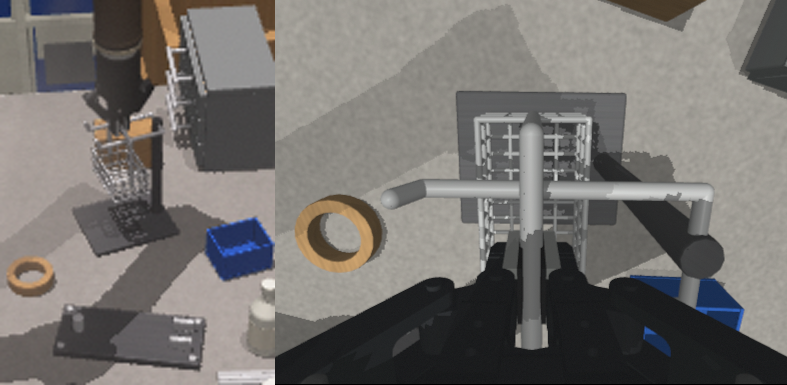

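The bar is across the prongs, between the upturned tips and the post. Lowering onto the prongs.

Emit:
servo_tool(
  moves=[
    {"gripper": 0,"x": 0,"y": 0,"z": 0.002,"spin": 0},
    {"gripper": 0,"x": 0,"y": 0,"z": 0.004,"spin": 0},
    {"gripper": 0,"x": 0,"y": 0,"z": 0.006,"spin": 0},
    {"gripper": 0,"x": 0,"y": 0,"z": 0.007,"spin": 0},
    {"gripper": 0,"x": 0,"y": 0,"z": 0.007,"spin": 0},
  ],
)

```text
time_s: 8.4
tool_pos: [0.5545, 0.2884, 0.2132]
orientation: [-3.141, 0.0, 1.867]
contact_force: [0.4, -0.0, -1.9]
grip_width: 0.08
```

```bash
python3 -c "
from h import *
go(.554,.285,.2102,107)"
```

```text
t 8.4 tilt [-3.1415e+00  1.0000e-04] q7 -0.54 at [0.5545 0.2884 0.2132] 106.96 F [ 0.4 -0.  -1.9] W 0.08
move x -0.0031 y -0.0015 z 0.0030 spin -0.04
```

Emit:
servo_tool(
  moves=[
    {"gripper": 0,"x": 0,"y": 0,"z": 0.001,"spin": 0},
    {"gripper": 0,"x": 0,"y": 0,"z": 0.002,"spin": 0},
    {"gripper": 0,"x": 0,"y": 0,"z": 0.003,"spin": 0},
    {"gripper": 0,"x": 0,"y": 0,"z": 0.003,"spin": 0},
  ],
)

```text
time_s: 8.8
tool_pos: [0.5546, 0.2885, 0.2102]
orientation: [3.142, -0.0, 1.867]
contact_force: [-0.2, -0.3, -2.1]
grip_width: 0.077
```

Emit:
servo_tool(
  moves=[
    {"gripper": 0,"x": 0,"y": 0,"z": 0.001,"spin": 0},
    {"gripper": 0,"x": 0,"y": 0,"z": 0.002,"spin": 0},
    {"gripper": 0,"x": 0,"y": 0,"z": 0.002,"spin": 0},
  ],
)

```text
time_s: 9.1
tool_pos: [0.5547, 0.2886, 0.2097]
orientation: [3.14, 0.0, 1.867]
contact_force: [-2.4, -2.4, 8.0]
grip_width: 0.077
```

Contact is at 8 N upward, so the bar is seated. Releasing and rising straight up.

Emit:
servo_tool(
  moves=[
    {"gripper": 15,"x": 0,"y": 0,"z": 0,"spin": 0},
    {"gripper": 30,"x": 0,"y": 0,"z": 0,"spin": 0},
    {"gripper": 50,"x": 0,"y": 0,"z": 0,"spin": 0},
    {"gripper": 50,"x": 0,"y": 0,"z": 0,"spin": 0},
    {"gripper": 50,"x": 0,"y": 0,"z": -0.01,"spin": 0},
    {"gripper": 50,"x": 0,"y": 0,"z": -0.03,"spin": 0},
    {"gripper": 50,"x": 0,"y": 0,"z": -0.06,"spin": 0},
    {"gripper": 50,"x": 0,"y": 0,"z": -0.09,"spin": 0},
    {"gripper": 50,"x": 0,"y": 0,"z": -0.11,"spin": 0},
    {"gripper": 50,"x": 0,"y": 0,"z": -0.11,"spin": 0},
  ],
)

```text
time_s: 10.1
tool_pos: [0.5554, 0.2896, 0.3224]
orientation: [3.136, -0.001, 1.867]
contact_force: [-0.1, -0.1, -0.2]
grip_width: 0.5
```

```bash
python3 -c "
from h import *
go(.5187,-.295,.24,-7.4)
im,c=snap('side');im2,c2=snap('wrist');cv2.imwrite('pics/hung.png',np.hstack([cv2.resize(im[70:245,190:315],None,fx=2.2,fy=2.2,interpolation=2)]+[cv2.copyMakeBorder(im2,0,1,0,0,0)])[:,:,::-1])"
```

```text
t 10.1 tilt [ 3.1358e+00 -1.3000e-03] q7 -0.49 at [0.5554 0.2896 0.3224] 106.97 F [-0.1 -0.1 -0.2] W 0.5
move x -0.5485 y -0.2057 z 0.0824 spin 114.37
```

View pics/hung.png

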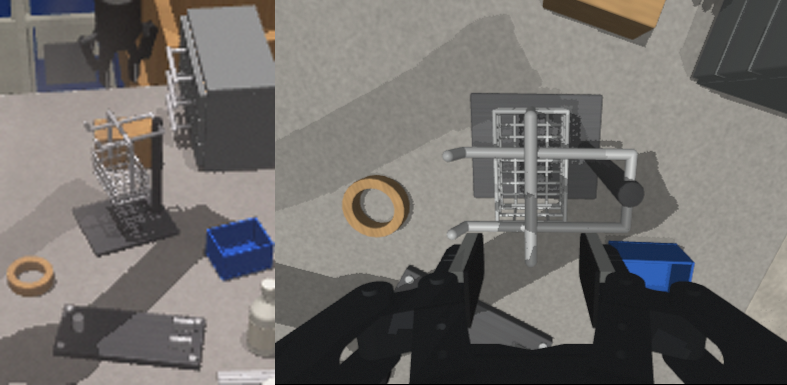

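Basket hangs freely across both prongs (0 N on the tool). Now moving to the lever.

Emit:
servo_tool(
  moves=[
    {"gripper": 70,"x": -0.03,"y": -0.011,"z": 0,"spin": 6.5},
    {"gripper": 70,"x": -0.06,"y": -0.022,"z": 0,"spin": 13},
    {"gripper": 70,"x": -0.1,"y": -0.037,"z": 0,"spin": 20},
    {"gripper": 70,"x": -0.14,"y": -0.052,"z": 0,"spin": 28},
    {"gripper": 70,"x": -0.18,"y": -0.067,"z": 0,"spin": 36},
    {"gripper": 70,"x": -0.22,"y": -0.082,"z": 0,"spin": 44},
    {"gripper": 70,"x": -0.26,"y": -0.097,"z": 0,"spin": 52},
    {"gripper": 70,"x": -0.3,"y": -0.112,"z": 0,"spin": 60},
    {"gripper": 70,"x": -0.34,"y": -0.127,"z": 0,"spin": 68},
    {"gripper": 70,"x": -0.38,"y": -0.142,"z": 0,"spin": 76},
  ],
)

```text
time_s: 11.2
tool_pos: [0.5286, -0.1182, 0.3173]
orientation: [-3.141, 0.001, 0.534]
contact_force: [0.3, 0.3, 0.2]
grip_width: 0.701
```

```bash
python3 -c "
from h import *
go(.5187,-.295,.24,-7.4)"
```

```text
t 11.2 tilt [-3.1405e+00  1.4000e-03] q7 -0.98 at [ 0.5286 -0.1182  0.3173] 30.62 F [0.3 0.3 0.2] W 0.701
move x -0.0985 y 0.1471 z 0.0773 spin 38.02
```

Emit:
servo_tool(
  moves=[
    {"gripper": 70,"x": -0.02,"y": 0.03,"z": 0.01,"spin": 8},
    {"gripper": 70,"x": -0.04,"y": 0.06,"z": 0.025,"spin": 16},
    {"gripper": 70,"x": -0.06,"y": 0.09,"z": 0.04,"spin": 24},
    {"gripper": 70,"x": -0.08,"y": 0.12,"z": 0.06,"spin": 32},
    {"gripper": 70,"x": -0.0985,"y": 0.147,"z": 0.077,"spin": 38},
    {"gripper": 70,"x": -0.0985,"y": 0.147,"z": 0.077,"spin": 38},
    {"gripper": 70,"x": -0.0985,"y": 0.147,"z": 0.077,"spin": 38},
  ],
)

```text
time_s: 11.9
tool_pos: [0.5197, -0.2934, 0.2395]
orientation: [-3.14, 0.003, -0.124]
contact_force: [1.1, 0.4, 0.1]
grip_width: 0.694
```

```bash
python3 -c "
from h import *
go(.5187,-.295,.045,-7.4)
im,c=snap('wrist','w5.png')
c=bot.calibration('wrist');np.save('c5.npy',c,allow_pickle=True)
print(proj(c,(.4732,-.2892,.044)),proj(c,(.6511,-.3124,.036)))
for n in('lever_bore','lever_tip','lever'):print(n,[(round(d['conf'],2),np.round(d['position']).tolist()) for d in bot.boxes_of('wrist',n)[:3]])
"
```

```text
t 11.9 tilt [-3.1403e+00  3.1000e-03] q7 -1.31 at [ 0.5197 -0.2934  0.2395] -7.08 F [1.1 0.4 0.1] W 0.694
move x -0.0008 y 0.0018 z 0.1945 spin 0.32
[208.03385108 259.58129615] [ 20.79516631 261.68131055]
lever_bore [(0.95, [148.0, 258.0]), (0.82, [260.0, 458.0])]
lever_tip [(0.65, [260.0, 461.0]), (0.58, [150.0, 260.0])]
lever [(0.83, [150.0, 260.0]), (0.64, [263.0, 460.0])]
```

View pics/w5.png

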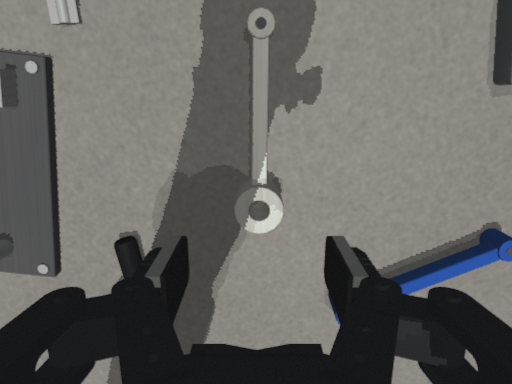

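Bore at (210,259) and tip at (22,261), within 2 px of the prediction. The silver lever is confirmed; the blue one is off to the right.

```bash
python3 -c "
from h import *
c=np.load('c5.npy',allow_pickle=True).item()
b=atz(c,(210,259),.044);t=atz(c,(22,261),.036);print(b,t,np.linalg.norm((b-t)[:2]))
m=b+(t-b)*46/180;y=np.degrees(np.arctan2(*(t-b)[1::-1]));print(m,y)
go(m[0],m[1],.007,y)"
```

```text
[ 0.47112783 -0.28834278  0.044     ] [ 0.65016747 -0.3116568   0.036     ] 0.18055120413847364
[ 0.5168824  -0.29430081  0.04195556] -7.4191433077304225
t 12.1 tilt [-3.1413e+00 -7.0000e-04] q7 -1.31 at [ 0.5213 -0.2919  0.2417] -6.89 F [1.  0.4 0.1] W 0.7
move x -0.0041 y 0.0030 z 0.2347 spin 0.52
```

Emit:
servo_tool(
  moves=[
    {"gripper": 70,"x": -0.003,"y": 0.003,"z": 0.03,"spin": 0.5},
    {"gripper": 70,"x": -0.003,"y": 0.003,"z": 0.065,"spin": 0.5},
    {"gripper": 70,"x": -0.003,"y": 0.003,"z": 0.1,"spin": 0.5},
    {"gripper": 70,"x": -0.003,"y": 0.003,"z": 0.135,"spin": 0.5},
    {"gripper": 70,"x": -0.003,"y": 0.003,"z": 0.16,"spin": 0.5},
    {"gripper": 70,"x": -0.003,"y": 0.003,"z": 0.18,"spin": 0.5},
    {"gripper": 70,"x": -0.003,"y": 0.003,"z": 0.18,"spin": 0.5},
    {"gripper": 70,"x": -0.003,"y": 0.003,"z": 0.18,"spin": 0.5},
  ],
)

```text
time_s: 12.9
tool_pos: [0.518, -0.2952, 0.062]
orientation: [-3.141, -0.0, -0.13]
contact_force: [-0.2, -0.2, 0.2]
grip_width: 0.695
```

```bash
python3 -c "
from h import *
go(.518,-.295,.007,-7.4)"
```

```text
t 12.9 tilt [-3.1415e+00 -4.0000e-04] q7 -1.35 at [ 0.518  -0.2952  0.062 ] -7.46 F [-0.2 -0.2  0.2] W 0.695
move x -0.0001 y -0.0002 z 0.0550 spin -0.06
```

Emit:
servo_tool(
  moves=[
    {"gripper": 70,"x": 0,"y": 0,"z": 0.02,"spin": 0},
    {"gripper": 70,"x": 0,"y": 0,"z": 0.038,"spin": 0},
    {"gripper": 70,"x": 0,"y": 0,"z": 0.05,"spin": 0},
    {"gripper": 70,"x": 0,"y": 0,"z": 0.054,"spin": 0},
    {"gripper": 70,"x": 0,"y": 0,"z": 0.054,"spin": 0},
    {"gripper": 70,"x": 0,"y": 0,"z": 0.054,"spin": 0},
    {"gripper": 35,"x": 0,"y": 0,"z": 0.054,"spin": 0},
    {"gripper": 25,"x": 0,"y": 0,"z": 0.054,"spin": 0},
    {"gripper": 15,"x": 0,"y": 0,"z": 0.054,"spin": 0},
    {"gripper": 5,"x": 0,"y": 0,"z": 0.054,"spin": 0},
  ],
  newtons=80,
)

```text
time_s: 13.9
tool_pos: [0.5177, -0.2959, 0.0079]
orientation: [3.141, -0.001, -0.132]
contact_force: [-1.0, 0.3, 5.2]
grip_width: 0.175
```

Emit:
servo_tool(
  moves=[
    {"gripper": 0,"x": 0,"y": 0,"z": 0,"spin": 0},
    {"gripper": 0,"x": 0,"y": 0,"z": 0,"spin": 0},
    {"gripper": 0,"x": 0,"y": 0,"z": 0,"spin": 0},
    {"gripper": 0,"x": 0,"y": 0,"z": 0,"spin": 0},
  ],
)

```text
time_s: 14.3
tool_pos: [0.5177, -0.2959, 0.0079]
orientation: [3.141, -0.001, -0.132]
contact_force: [-1.3, 1.0, 5.9]
grip_width: 0.174
```

```bash
python3 -c "
from h import *
go(.518,-.295,.03,-7.4);print(bot.state()['wrist_torque'])"
```

```text
t 14.3 tilt [ 3.1413e+00 -6.0000e-04] q7 -1.37 at [ 0.5177 -0.2959  0.0079] -7.54 F [-1.3  1.   5.9] W 0.174
move x 0.0002 y -0.0009 z -0.0221 spin -0.14
[ 0.15669987  0.27241145 -0.03874149]
```

Emit:
servo_tool(
  moves=[
    {"gripper": 0,"x": 0,"y": 0,"z": -0.003,"spin": 0},
    {"gripper": 0,"x": 0,"y": 0,"z": -0.008,"spin": 0},
    {"gripper": 0,"x": 0,"y": 0,"z": -0.016,"spin": 0},
    {"gripper": 0,"x": 0,"y": 0,"z": -0.028,"spin": 0},
    {"gripper": 0,"x": 0,"y": 0,"z": -0.042,"spin": 0},
    {"gripper": 0,"x": 0,"y": 0,"z": -0.054,"spin": 0},
    {"gripper": 0,"x": 0,"y": 0,"z": -0.06,"spin": 0},
    {"gripper": 0,"x": 0,"y": 0,"z": -0.06,"spin": 0},
    {"gripper": 0,"x": 0,"y": 0,"z": -0.06,"spin": 0},
  ],
)

```text
time_s: 15.2
tool_pos: [0.5172, -0.2957, 0.0673]
orientation: [3.142, 0.0, -0.132]
contact_force: [0.8, -0.4, -6.3]
grip_width: 0.17
```

```bash
python3 -c "
from h import *
pin=np.array([.4540,.0065]);rest=np.array([.6290,-.0350])
a=np.degrees(np.arctan2(*(rest-pin)[::-1]));m=pin+(rest-pin)*46/180;print(m,a)
go(*m,.2,a);print(bot.state()['wrist_torque'])
im,c=snap('wrist');cw=bot.calibration('wrist');cv2.imwrite('pics/w6.png',im[:,:,::-1])
im,c=snap('side');cv2.imwrite('pics/s6.png',im[:,:,::-1])
t=bot.calibration('top');print('tin',atz(t,(146,333),.09),'bottle',atz(t,(143,279),.08))
"
```

```text
[ 0.49872222 -0.00410556] -13.340846710873324
t 15.2 tilt [3.1415e+00 1.0000e-04] q7 -1.35 at [ 0.5172 -0.2957  0.0673] -7.54 F [ 0.8 -0.4 -6.3] W 0.17
move x -0.0566 y -0.2867 z -0.1327 spin 5.80
[0.0133555  0.02406988 0.00519909]
tin [ 0.74758203 -0.22946961  0.09      ] bottle [ 0.76638675 -0.05154204  0.08      ]
```

Lever lifted: weight about 6 N, wrist torque about 0.02 N m, so it is balanced. Raising and carrying it to the jig.

Emit:
servo_tool(
  moves=[
    {"gripper": 0,"x": 0,"y": 0,"z": -0.01,"spin": 0},
    {"gripper": 0,"x": 0,"y": 0,"z": -0.03,"spin": 0},
    {"gripper": 0,"x": 0,"y": -0.005,"z": -0.055,"spin": 0},
    {"gripper": 0,"x": -0.004,"y": -0.02,"z": -0.08,"spin": 0.5},
    {"gripper": 0,"x": -0.01,"y": -0.045,"z": -0.1,"spin": 1},
    {"gripper": 0,"x": -0.015,"y": -0.07,"z": -0.11,"spin": 1.5},
    {"gripper": 0,"x": -0.02,"y": -0.1,"z": -0.11,"spin": 2},
    {"gripper": 0,"x": -0.026,"y": -0.13,"z": -0.11,"spin": 2.6},
    {"gripper": 0,"x": -0.032,"y": -0.16,"z": -0.11,"spin": 3.2},
    {"gripper": 0,"x": -0.038,"y": -0.19,"z": -0.11,"spin": 3.8},
  ],
)

```text
time_s: 16.3
tool_pos: [0.5044, -0.1012, 0.1778]
orientation: [3.142, -0.0, -0.198]
contact_force: [0.6, 0.1, -5.8]
grip_width: 0.171
```

```bash
python3 -c "
from h import *
go(.4987,-.0041,.175,-13.3);print(bot.state()['wrist_torque'])"
```

```text
t 16.3 tilt [ 3.1415e+00 -3.0000e-04] q7 -1.74 at [ 0.5044 -0.1012  0.1778] -11.36 F [ 0.6  0.1 -5.8] W 0.171
move x -0.0247 y -0.0941 z 0.0028 spin 1.94
[ 0.03639807 -0.05296281 -0.00248703]
```

Emit:
servo_tool(
  moves=[
    {"gripper": 0,"x": -0.006,"y": -0.024,"z": 0,"spin": 0.5},
    {"gripper": 0,"x": -0.012,"y": -0.046,"z": 0,"spin": 1},
    {"gripper": 0,"x": -0.018,"y": -0.068,"z": 0,"spin": 1.5},
    {"gripper": 0,"x": -0.022,"y": -0.084,"z": 0,"spin": 1.9},
    {"gripper": 0,"x": -0.025,"y": -0.094,"z": 0,"spin": 1.9},
    {"gripper": 0,"x": -0.025,"y": -0.094,"z": 0,"spin": 1.9},
    {"gripper": 0,"x": -0.025,"y": -0.094,"z": 0.01,"spin": 1.9},
    {"gripper": 0,"x": -0.025,"y": -0.094,"z": 0.02,"spin": 1.9},
    {"gripper": 0,"x": -0.025,"y": -0.094,"z": 0.02,"spin": 1.9},
    {"gripper": 0,"x": -0.025,"y": -0.094,"z": 0.02,"spin": 1.9},
  ],
)

```text
time_s: 17.3
tool_pos: [0.4982, -0.0061, 0.1566]
orientation: [3.141, 0.001, -0.232]
contact_force: [-0.7, 0.0, -4.8]
grip_width: 0.173
```

```bash
python3 -c "
from h import *
go(.4987,-.0041,.103,-13.3)
iw,_=snap('wrist');cw=bot.calibration('wrist')
it,ct=snap('top');iS,cs=snap('side')
s=bot.state();o=s['tool_pos'];uz=o[2]-.0079;print('underside',uz)
f=lambda x,z:np.r_[.4987+x*.973,-.0041-x*.2306,z]
for n,c in(('wrist',cw),('side',cs)):print(n,'bore top',proj(c,f(-.046,uz+.044)).round(1),'tip top',proj(c,f(.134,uz+.036)).round(1),'pin',proj(c,(.454,.0065,.045)).round(1),'rest',proj(c,(.629,-.035,.039)).round(1))
W=cv2.resize(iw,(480,360),interpolation=3);S=cv2.resize(iS[150:270,190:296],None,fx=3,fy=3,interpolation=2)
cv2.imwrite('pics/fin.png',np.hstack([W,S])[:,:,::-1])
"
```

```text
t 17.3 tilt [3.1411e+00 1.4000e-03] q7 -1.98 at [ 0.4982 -0.0061  0.1566] -13.29 F [-0.7  0.  -4.8] W 0.173
move x 0.0000 y -0.0020 z 0.0536 spin 0.01
underside 0.1495279221524497
wrist bore top [397.3 252.9] tip top [-164.9  252.3] pin [240.3 254.6] rest [ -7.9 254.7]
side bore top [185.  223.1] tip top [191.  273.4] pin [213.7 224.9] rest [219.3 272.4]
```

View pics/fin.png

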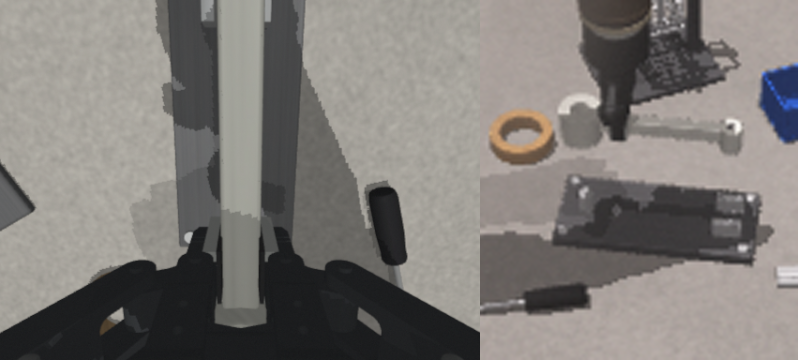

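Side view: boss at (185,225) and tip at (191,274) px, against predictions of (185,223) and (191,273). The lever is level and over the jig. Lowering to final height.

Emit:
servo_tool(
  moves=[
    {"gripper": 0,"x": 0,"y": -0.0015,"z": 0.006,"spin": 0},
    {"gripper": 0,"x": 0,"y": -0.0015,"z": 0.016,"spin": 0},
    {"gripper": 0,"x": 0,"y": -0.0015,"z": 0.028,"spin": 0},
    {"gripper": 0,"x": 0,"y": -0.0015,"z": 0.04,"spin": 0},
    {"gripper": 0,"x": 0,"y": -0.0015,"z": 0.049,"spin": 0},
    {"gripper": 0,"x": 0,"y": -0.0015,"z": 0.0535,"spin": 0},
    {"gripper": 0,"x": 0,"y": -0.0015,"z": 0.0535,"spin": 0},
    {"gripper": 0,"x": 0,"y": -0.0015,"z": 0.0535,"spin": 0},
    {"gripper": 0,"x": 0,"y": -0.0015,"z": 0.0535,"spin": 0},
    {"gripper": 0,"x": 0,"y": -0.0015,"z": 0.0535,"spin": 0},
  ],
)

```text
time_s: 18.45
tool_pos: [0.4993, -0.0039, 0.1043]
orientation: [-3.141, -0.001, -0.231]
contact_force: [-0.6, -0.3, -5.1]
grip_width: 0.171
```

```bash
python3 -c "
from h import *
go(.4987,-.0041,.103,-13.3);s=bot.state();print(s['wrist_torque'].round(3))
iS,cs=snap('side');it,ct=snap('top')
f=lambda x,z:np.r_[.4987+x*.973,-.0041-x*.2306,z]
for n,c in(('top',ct),('side',cs)):print(n,'bore top',proj(c,f(-.046,.095+.044)).round(1),'tip top',proj(c,f(.134,.095+.036)).round(1))
S=cv2.resize(iS[100:270,190:310],None,fx=3.5,fy=3.5,interpolation=2)
T=cv2.resize(it[170:260,220:310],(380,380),interpolation=2);T=cv2.copyMakeBorder(T,0,S.shape[0]-380,0,0,0)
cv2.imwrite('pics/end.png',np.hstack([S,T])[:,:,::-1])
"
```

```text
t 18.45 tilt [-3.1414e+00 -9.0000e-04] q7 -2.01 at [ 0.4993 -0.0039  0.1043] -13.24 F [-0.6 -0.3 -5.1] W 0.171
move x -0.0006 y 0.0003 z 0.0013 spin 0.06
[-0.041  0.039 -0.01 ]
top bore top [235.3 264.1] tip top [179.6 275.8]
side bore top [195.9 223.8] tip top [201.9 273. ]
```

View pics/end.png

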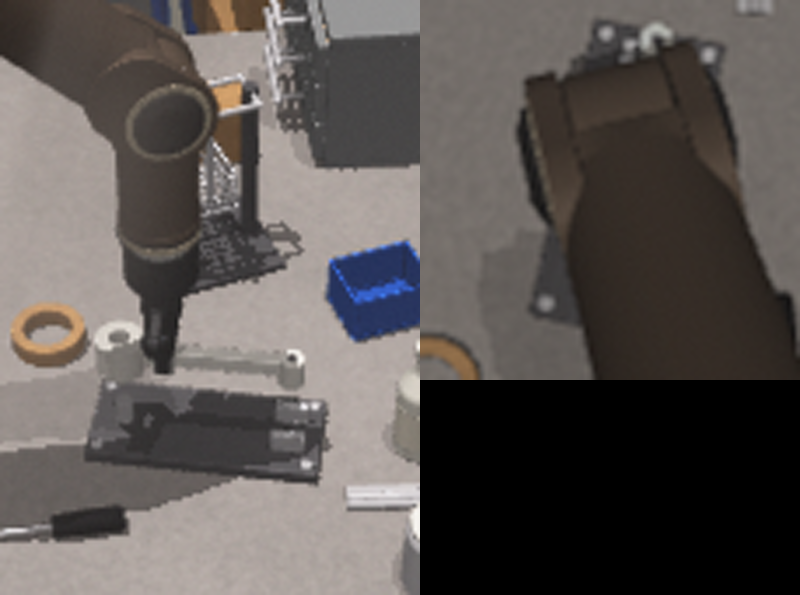

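End view: bore at (195.7,224.3) against a predicted (195.9,223.8), and tip at (201.4,273.4) against (201.9,273.0). The top view of the tip also agrees. The basket is still hanging.

```bash
python3 -c "
from h import *
print(bot.hand_in())"
```

```text
the job is handed in; nothing more can be done
None
```

The basket is hanging on the hook stand, and the gripper is holding the lever level above the jig. I handed the job in at about 18.5 s of the 72 s allowed; no verdict came back.

- **Basket:** I lifted it by its bar, brought it in over the upturned tips and lowered it until it touched (8 N), then let go. The wrist and side pictures afterwards showed it hanging freely across both prongs. It was still there in the last side picture.
- **Lever:** I took the silver one at its balance point; the blue look-alike was not touched. The wrist torque was near zero after the lift, so it was balanced.
- **Final hold:** The bored boss is over the pin and the tip over the rest. Tool tilt is about 0.05° and the jaws hold it with 80 N. The underside is at about 96 mm, which leaves roughly 51 mm of air above the pin.
- **Last checks:** In the side picture, boss and tip sat within 1 px (about 3 mm) of where they should be. In the top picture the tip agreed too, but the arm hid the boss there.
- **Disagreements:** My estimates of the pin and rest positions from the different cameras differed by up to about 4 mm, so I aimed near their average. Pose readings also wandered by 2–5 mm just after moves. I saw no other object shifted in the pictures I viewed.

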